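# Lay the tall thumb slug in the gauge tray, against the stop

## Task

Two thumb slugs stand on end, one in each channel of the gauge tray. Push the upper part of the taller one so that it tips over towards the end stop and lies down in its own channel, then push its near end along the channel until its top end rests against the stop. Only push, with closed fingers or the outside of a finger: do not pick the slug up, leave the shorter slug standing where it is, and leave the other things on the bench alone.

Things in the scene. Friction and masses are not known exactly. Their poses are not given: they have to be found in the camera images.
- tray: Fixed aluminium tray, 146 (its x) by 176 mm (its y). Origin at the centre of its underside, z up. Floor 8 mm thick. Two channels along y, centred at x = -32 and +32 mm, each 40 mm wide between walls 8 mm thick that rise to 22 mm above the bench. A dark steel end stop crosses both channels: face at y = +76 mm, top 42 mm above the bench. The slugs stand near the open end, y about -58 mm.
- tall_slug: White plastic tube, 35 mm diameter, 72 mm long, about 80 g, standing loose on the tray floor in either channel. Origin at the centre of the end it stands on; its z runs along the tube to its top end. It falls when leant past about 26 degrees, then lies 30 to 55 mm short of the stop, its axis 25.5 mm above the bench. Home against the stop its origin is at tray y = +4 mm.
- short_slug: The shorter slug: plain white plastic tube, 26 mm diameter and 60 mm long, standing loose in the other channel. Origin at the centre of its lower end, z up. To be left standing.
- bench_slug: Bystander: white tube 32 mm diameter, 65 mm tall, standing on the bench to the left of the tray. Origin at the centre of its underside.
- glue: Bystander: small squeeze bottle of adhesive, 32 mm diameter, 112 mm tall, standing on the bench behind and to the left of the tray. Origin at the centre of its underside.
Things that resemble listed ones, but are neither listed nor needed, are in the scene too. Leave any blue or red look-alike of the tall_slug alone.

How it is judged (in metres and radians):
On the way:
1. the tall slug has been tipped over and lies in a channel, its top end towards the stop and still short of it (angle between tall_slug's own z axis and vertical between 1.45 and 1.69 rad and y of tall_slug in the frame of tray below -0.006 m and height (world z) of tall_slug below 0.03 m), for 0.1 s.
At the end, for the whole second after the job is handed in: The tall slug lies at rest on the floor of its own channel (less than 80 mm from where its lower end stood), its top end within 4 mm of the stop; the shorter slug stands upright within 12 mm of where it was (angle between tall_slug's own z axis and vertical between 1.48 and 1.66 rad and height (world z) of tall_slug between 0.02 and 0.03 m and angle between the z axis of tall_slug and the y axis of tray, either way round below 0.2 rad and y of tall_slug in the frame of tray between 0 and 0.008 m and distance of tall_slug from where it was at the start of the episode below 0.08 m and linear speed of tall_slug below 0.01 m/s and angle between short_slug's own z axis and vertical below 0.1 rad and distance of short_slug from where it was at the start of the episode below 0.012 m); the robot touches nothing.
It fails at once if the tall slug is lifted (its lower end more than about 12 mm higher than lying on the tray floor brings it) (height (world z) of tall_slug above 0.038 m).
It fails at once if the shorter slug is tipped, shoved or lifted (angle between short_slug's own z axis and vertical above 0.3 rad or distance of short_slug from where it was at the start of the episode above 0.02 m).
It fails at once if a bystander on the bench is disturbed (distance of any of bench_slug, glue from where it was at the start of the episode above 0.03 m).
It also fails if it takes over 38 s, if anything falls off the work surface, if the arm or the gripper's body presses on something with over 40 N, if the wrist force passes 120 N, or if a joint passes its speed limit or range.

## Robot

A 6-joint arm with a two-finger parallel gripper is mounted at the origin on a cart in front of the work surface, level with it; the furniture and walls round the work are solid. World frame = base frame: x ahead of the robot, y to its left, z up, the work surface at z = 0. Lengths are in mm, angles in degrees, forces in N, time in s.
With the tool pointing down it reaches from about 350 to 850 mm from the base axis. Payload 8.1 kg.
Tool frame: the origin (TCP) lies midway between the tips of the shut fingers; the grasp point (between the pads) lies 19 mm behind it; z points along the fingers, y is the line along which they close (so a half turn about z gives the same grasp; the last joint's range is limited). The gripper opens to 85 mm and grips with 20 to 120 N. Pads are 22 mm wide; open, the fingers measure 114 mm over their backs; the gripper's body (76 mm by 85 mm) begins 54 mm behind the grasp point. The pads swing forward as they close: fully open they stand 13 mm farther back than shut.
Start: joints at [-74.164, 7.471, 85.268, -0, 87.261, -4.893], TCP at [212.395, -561.154, 196.792] pointing down, gripper open.
Joint ranges: [-169.43, 169.43], [-51.17, 129.36], [1.28, 143.12], [-76.62, 256.62], [0, 156.53], [-152.29, 152.29]. Speed limits (degrees/s): [136.94, 136.94, 159.86, 180, 180, 180].

## Interface

Orientations are given as [roll, pitch, yaw] about the fixed x, y, z axes, in that order (R = Rz(yaw) Ry(pitch) Rx(roll)).
In Python, from bench import sense, snapshot, camera_params, hand_in, masks_of, pinpoint gives the robot as it stands.
- The arm moves only by the tool step_arm, never from a script. Its argument "targets" is a list of rows, each an object with "angular": the turn, a rotation vector about the tool's x, y, z scaled (see below), a list of three; "dp": the shift along the tool's x, y, z scaled (see below), a list of three; "fingers": the closure, from 0 (fully open) to 1 (shut). A call has exactly 8 rows; each row is the pose to reach, as a shift and turn from the pose commanded when the call began, along the tool's axes at that moment, turning the shorter way round; what a row does not reach only later rows make up. The controller multiplies each number of a shift by 0.2 m and each number of a turn by 180 degrees. A row lasts 1/8 s, in which the tool goes at most 62.5 mm and 10.7 degrees, less where a joint would pass 70% of its speed; a pose out of reach is approached as far as the arm can. A call with a number of a shift or a turn outside -1 to 1 is refused whole. A call with a gripper value outside its range is refused whole. The fingers move at their own pace and stop on an object; "newtons" is the grip in N (left out, the last holds). Time passes only in rows, so rows that repeat a pose let the fingers close, or fill a call up. It gives the time, the measured TCP pose, the force, the opening and the grip force at its end, in the units of the state.
- sense(): the state, without advancing time (a new reading comes with each control period).
- snapshot(name): name is "side" or "top"; returns the picture (400x640x3 uint8, blue, green, red); there is no depth.
- camera_params(name): a dict with "vfov" (degrees; the focal length in pixels is half the picture's height over the tangent of half this angle, whatever the lens; pixels are square), "cx", "cy" (the principal point, pixels), "D" ([k1, k2, p1, p2, k3] as OpenCV has them; the pictures are not rectified), "R" (3x3) and "t" (3): a world point X has camera coordinates R X + t. Camera axes: x right, y down, z forward; pixel columns grow to the right and rows downward; lengths in mm; the calibration is good to about 2 mm. A picture is of the moment at which its call begins. camera_params takes no time and is no camera call.
- hand_in(): hands the job in; it is judged then, once.
Trained networks look in the newest picture that a camera, given by its name, has taken for a name from the list of things; names that differ only in an ending like _2 or _b are one class to them, and where a whole thing is asked for, a point or a joint stands for the part that bears it (a point fixed in the world has none). Each returns a list of dicts, best first, with "conf" (0 to 1); they miss things now and then, are a little off and sometimes report something else, mostly with a low value. They report only what shows in the picture. A call takes as long as a camera call. They do not tell look-alikes from the thing itself.
- masks_of(camera, label): "pixels" (400x640 bool, what is visible of it) and "at" ([column, row] in pixels, amid what is visible of it).
- pinpoint(camera, label): "at" ([column, row] in pixels: a listed point, or the origin of a listed thing).
The state is a dict: "time": time; "joint_pos": joint angles; "qd": joint speeds; "joint_efforts": joint torques, N m; "tool_pos": TCP position; "tcp_rot": TCP orientation; "ft_force": force on the tool from outside, world axes, zero at the start; "wrist_torque": the same for the moment, N m; "finger_gap": finger opening in mm; "grip_force": force on a finger pad.
Only numpy, scipy, OpenCV 4.12 (cv2) and the standard library are available. Lean on these libraries where they do the work, as an engineer would, in place of code of your own. Each camera call takes 0.05 s, during which the arm holds its last target. There are 200 camera calls.

## Working session

There is one attempt and no reset: what is moved stays moved. The work goes in short steps, Python scripts to look and compute and a tool call to move; the robot and the scene stay as the last step left them, time stands still between calls to the robot, and variables do not carry over. Pictures are saved under pics/ and viewed, at most 10 in all, crops included, and the job is handed in when it is done.

Besides the shell and the picture viewer there is one more tool, called after "Emit:" as name([rows], argument=value, ...), one row to a line, values as JSON. step_arm: Moves the arm, as the interface text tells. Its arguments: {"type":"object","properties":{"targets":{"type":"array","items":{"type":"object","properties":{"angular":{"type":"array","items":{"type":"number","minimum":-1,"maximum":1}},"dp":{"type":"array","items":{"type":"number","minimum":-1,"maximum":1}},"fingers":{"type":"number"}}}},"newtons":{"type":"number"}},"required":["targets"]}

```bash
mkdir -p pics; cat > h.py <<'E'
import numpy as np, cv2
from bench import *
def K(n):
    p=camera_params(n); f=200/np.tan(np.radians(p['vfov']/2))
    return np.array([[f,0,p['cx']],[0,f,p['cy']],[0,0,1]]),np.array(p['D'],float),np.array(p['R']),np.array(p['t'],float)
def ray(n,uv):
    k,D,R,t=K(n); q=cv2.undistortPoints(np.array([[uv]],float),k,D)[0,0]
    return -R.T@t, R.T@np.array([q[0],q[1],1])
def onz(n,uv,z):
    c,d=ray(n,uv); return c+d*(z-c[2])/d[2]
def proj(n,X):
    k,D,R,t=K(n); return cv2.projectPoints(np.array(X,float).reshape(-1,1,3),cv2.Rodrigues(R)[0],t,k,D)[0][:,0]
def tri(uvs):
    A=0;b=0;rs=[ray(n,u) for n,u in uvs]
    for c,d in rs:
        d=d/np.linalg.norm(d);P=np.eye(3)-np.outer(d,d);A=A+P;b=b+P@c
    x=np.linalg.solve(A,b)
    return x,[np.linalg.norm(np.cross(x-c,d/np.linalg.norm(d))) for c,d in rs]
E
python3 - <<'E'
from h import *
for n in('side','top'):
    im=snapshot(n); cv2.imwrite(f'pics/{n}0.png',im)
    c,_=ray(n,(320,200)); print(n,c.round())
    for l in('tray','tall_slug','short_slug','bench_slug','glue'):
        for m in pinpoint(n,l)[:3]: print(l,'pt',np.round(m['at'],1),round(m['conf'],2),onz(n,m['at'],0 if l in('tray','glue','bench_slug') else 8).round(1))
        for m in masks_of(n,l)[:3]:
            r=np.argwhere(m['pixels']); print(l,'mk',np.round(m['at'],1),round(m['conf'],2),r.min(0),r.max(0))
print(sense()['time'])
E
```

```text
side [560. 735. 761.]
tray pt [331.7 174.9] 0.76 [ 482.4 -227.1    0. ]
tray mk [331.3 178.6] 0.92 [148 302] [196 361]
tall_slug pt [347.5 159.8] 0.71 [ 435.  -285.2    8. ]
tall_slug pt [334.6 140.4] 0.53 [ 465.9 -382.5    8. ]
tall_slug pt [360.9 143.4] 0.53 [ 388.8 -366.3    8. ]
tall_slug mk [332.4 131.7] 0.83 [117 326] [143 338]
tall_slug mk [362.  132.2] 0.71 [118 355] [143 368]
tall_slug mk [348.6 151.3] 0.62 [137 342] [162 353]
short_slug pt [323.3 156.1] 0.53 [ 502.6 -303.4    8. ]
short_slug mk [323.7 151.1] 0.44 [138 319] [159 329]
bench_slug pt [347.1 296. ] 0.73 [471.4 175.1   0. ]
bench_slug mk [348.9 283.3] 0.58 [268 339] [299 356]
glue pt [270.1 261.4] 0.94 [634.7  79.4   0. ]
glue mk [266.5 249.7] 0.86 [228 260] [266 276]
glue mk [324.4 152.1] 0.75 [138 320] [159 328]
top [383. -90. 998.]
tray pt [384.9 215.8] 0.67 [ 480.8 -235.1    0. ]
tray pt [257.6 156.6] 0.22 [638.6  75.7   0. ]
tray mk [381.  217.1] 0.59 [180 346] [251 424]
tray mk [409.9 231.8] 0.28 [223 400] [239 420]
tall_slug pt [404.5 230.4] 0.74 [ 443.3 -279.7    8. ]
tall_slug pt [449.2 214.1] 0.6 [ 479.5 -391.1    8. ]
tall_slug pt [450.8 250.5] 0.56 [ 391.4 -389.3    8. ]
tall_slug mk [456.  250.5] 0.89 [243 444] [258 467]
tall_slug mk [413.1 231.5] 0.73 [224 400] [239 419]
tall_slug mk [455.1 211.8] 0.51 [205 443] [223 465]
short_slug pt [413.1 203.5] 0.72 [ 508.1 -304.2    8. ]
short_slug pt [386.6 215. ] 0.45 [ 481.8 -238.2    8. ]
short_slug mk [415.2 203.4] 0.6 [199 406] [210 421]
bench_slug pt [221.5 223.4] 0.64 [473.2 166.    0. ]
bench_slug mk [218.6 219.7] 0.59 [215 207] [228 225]
glue pt [224.  223.5] 0.7 [472.8 159.8   0. ]
glue pt [256.3 154.8] 0.63 [643.4  78.9   0. ]
glue pt [413.5 205.4] 0.55 [ 504.3 -306.6    0. ]
glue mk [254.1 150.9] 0.67 [142 245] [162 262]
1.1
```

View pics/top0.png

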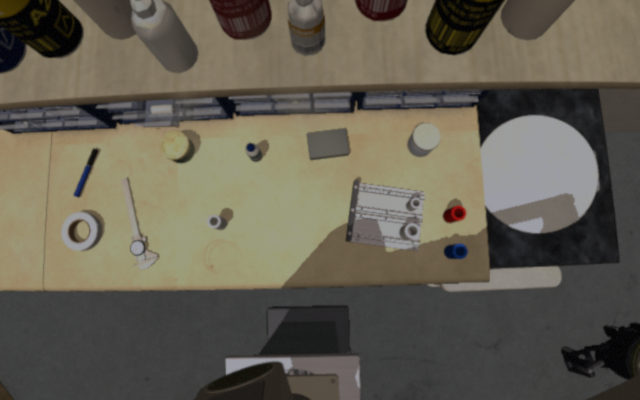

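View pics/side0.png

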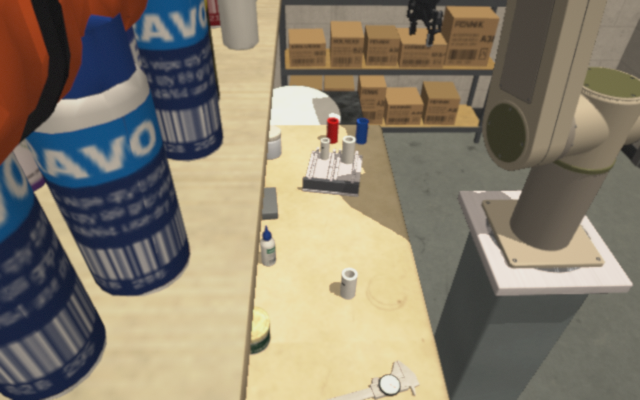

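The top view shows the tray at about (385,215), with its dark stop edge on the left at column ~352. The white slugs stand at (410,232) and (414,203), with red and blue look-alikes at (456,213) and (456,251). The side view agrees: the taller slug is at (348,150) and the shorter at (324,149). I'll zoom in to refine.

```bash
python3 - <<'E'
from h import *
a=cv2.imread('pics/top0.png')[170:260,335:475]; b=cv2.imread('pics/side0.png')[110:205,290:385]
a=cv2.resize(a,None,fx=5,fy=5,interpolation=cv2.INTER_CUBIC);b=cv2.resize(b,None,fx=6,fy=6,interpolation=cv2.INTER_CUBIC)
cv2.imwrite('pics/ac.png',a);cv2.imwrite('pics/bc.png',b)
E
```

```text
(no output)
```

View pics/ac.png

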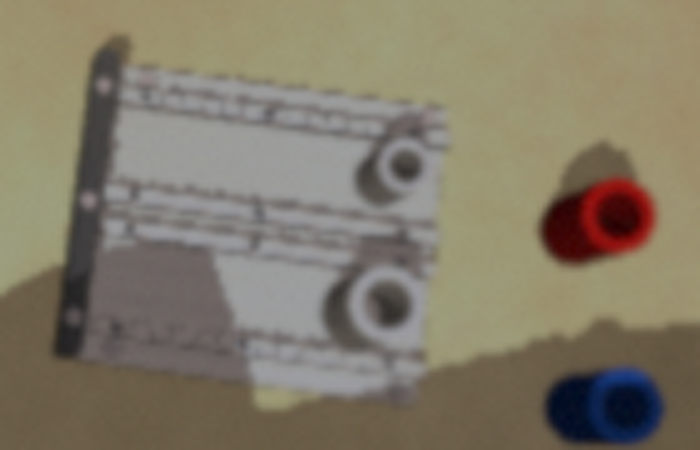

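View pics/bc.png

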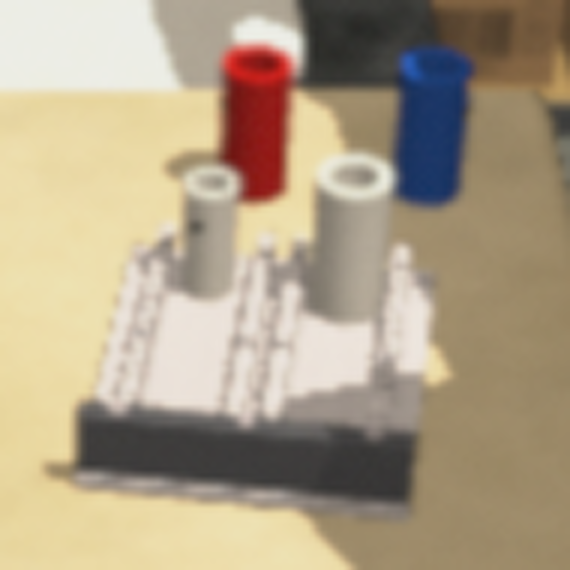

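```bash
cat >> h.py <<'E'
def T(p,X):
    c,s=np.cos(p[2]),np.sin(p[2]); X=np.atleast_2d(X)
    return np.c_[p[0]+c*X[:,0]-s*X[:,1],p[1]+s*X[:,0]+c*X[:,1],X[:,2]]
E
python3 - <<'E'
from h import *
from scipy.optimize import least_squares as ls
tp=lambda u,v:(335+u/5-.4,170+v/5-.4); sd=lambda u,v:(290+u/6-.4,110+v/6-.4)
for nm,a,b in(('tall',(386,307),(354,177)),('short',(404,167),(213,182))):
    print(nm,tri([('top',tp(*a)),('side',sd(*b))]), onz('top',tp(*a),80 if nm=='tall' else 68),onz('side',sd(*b),80 if nm=='tall' else 68))
o=[('top',tp(55,355),(-73,88,42)),('top',tp(97,48),(73,88,42)),('top',tp(448,105),(73,-88,22)),('top',tp(415,400),(-73,-88,22)),
('side',sd(75,484),(73,88,0)),('side',sd(410,515),(-73,88,0)),('side',sd(80,405),(73,88,42)),('side',sd(416,435),(-73,88,42))]
f=lambda p,o=o:np.concatenate([proj(n,T(p,X))[0]-u for n,u,X in o])
for oo in(o,o[:4],o[4:]):
    r=ls(f,[480,-235,-.1],kwargs=dict(o=oo)); print(r.x[:2],np.degrees(r.x[2]),r.fun.round(1))
    for q in((443,-287),(507,-308)):
        c,s=np.cos(r.x[2]),np.sin(r.x[2]);d=np.array(q)-r.x[:2];print(d@[c,s],d@[-s,c])
s=sense();print(s['tool_pos'],s['tcp_rot'],s['time'])
E
```

```text
tall (array([ 436.76473421, -282.19412933,   79.80595823]), [np.float64(0.2891704887073979), np.float64(0.2891704887073589)]) [ 437.03784915 -282.21227333   80.        ] [ 436.5219923  -281.81028228   80.        ]
short (array([ 500.40631016, -296.30499612,   68.08342703]), [np.float64(1.0635936029256559), np.float64(1.063593602925619)]) [ 501.47366745 -296.53741817   68.        ] [ 499.3790496  -295.99889776   68.        ]
[ 478.74107443 -234.68387714] -8.919471699553009 [ 0.6  0.5 -0.4  0.5  1.3 -0.2  1.9  1.2 -0.4  1.  -0.4  1.1 -1.4  1.6
 -0.2  1.9]
-27.19745344914808 -57.224991383725865
39.28457809062044 -68.04809086332148
[ 480.06925632 -232.73986649] -9.333355092353457 [-0.5 -0.3 -1.  -0.2  0.6 -0.4  0.9  0.9]
-27.778697786607715 -59.553638022904195
38.77978058158485 -69.89621784182954
[ 477.12995733 -240.45869751] -8.74037586677789 [ 0.3 -0.4  0.1 -0.4 -0.7  0.3  0.3  0.4]
-26.66131406612472 -51.18711905057946
39.78656176721255 -62.21797564639252
[ 212.3984781  -561.16398202  196.81083562] [ 1.79998136e+02 -5.83888580e-04  2.07266341e+01] 1.1
```

Both slug tops triangulate to the expected heights (79.8 and 68.1). Tall slug is at (437,-282), short slug at (500,-296), and tray +y runs along about (0.156, 0.988). Next I'll turn the tool to align with the tray and close the fingers.

Emit:
step_arm([
  {"dp": [0.2,-0.1,0],"angular": [0,0,0.04],"fingers": 1},
  {"dp": [0.45,-0.2,0],"angular": [0,0,0.08],"fingers": 1},
  {"dp": [0.7,-0.3,0],"angular": [0,0,0.12],"fingers": 1},
  {"dp": [0.9,-0.4,0],"angular": [0,0,0.165],"fingers": 1},
  {"dp": [0.9,-0.4,0],"angular": [0,0,0.165],"fingers": 1},
  {"dp": [0.9,-0.4,0],"angular": [0,0,0.165],"fingers": 1},
  {"dp": [0.9,-0.4,0],"angular": [0,0,0.165],"fingers": 1},
  {"dp": [0.9,-0.4,0],"angular": [0,0,0.165],"fingers": 1},
])

```text
time: 2.1
tool_pos: [351.6, -423.4, 196.7]
tcp_rot: [-180.0, 0.0, -9.0]
ft_force: [-0.1, -0.2, -0.1]
finger_gap: 0.1
grip_force: 0.0
```

Emit:
step_arm([
  {"dp": [0.15,-0.24,0],"fingers": 1},
  {"dp": [0.31,-0.49,0],"fingers": 1},
  {"dp": [0.31,-0.49,0.15],"fingers": 1},
  {"dp": [0.31,-0.49,0.3],"fingers": 1},
  {"dp": [0.31,-0.49,0.45],"fingers": 1},
  {"dp": [0.31,-0.49,0.55],"fingers": 1},
  {"dp": [0.31,-0.49,0.64],"fingers": 1},
  {"dp": [0.31,-0.49,0.64],"fingers": 1},
])

```text
validation failed for argument at $.ta...
```

```bash
python3 - <<'E'
from h import *
a=snapshot('top')[170:260,335:475];b=snapshot('side')[110:205,290:385]
a=cv2.resize(a,(560,360),interpolation=2);b=cv2.resize(b,(475,475)[:2],interpolation=2)[:,:]
b=cv2.resize(b,(240,240)) if 0 else b
c=np.zeros((475,1035,3),np.uint8);c[:360,:560]=a;c[:,560:]=b
cv2.imwrite('pics/c1.png',cv2.resize(c,(800,367)))
E
```

```text
(no output)
```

View pics/c1.png

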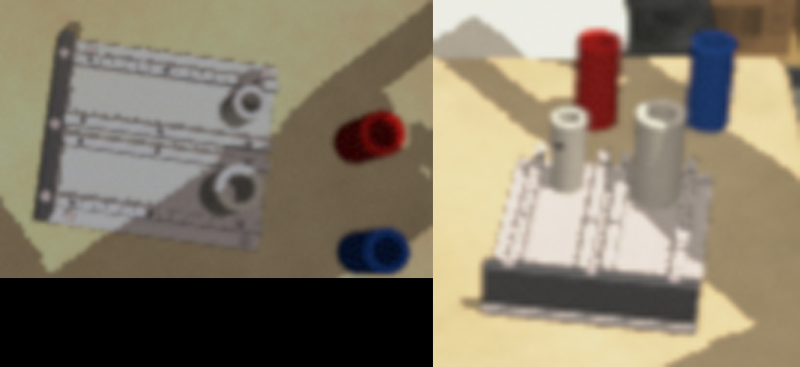

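The move was refused because it needs "angular" in every row. The picture therefore shows the scene unchanged: both white slugs standing, tall one at crop (235,185) in the top view and (660,150) in the side view.

Emit:
step_arm([
  {"dp": [0.15,-0.24,0],"angular": [0,0,0],"fingers": 1},
  {"dp": [0.31,-0.49,0],"angular": [0,0,0],"fingers": 1},
  {"dp": [0.31,-0.49,0.15],"angular": [0,0,0],"fingers": 1},
  {"dp": [0.31,-0.49,0.3],"angular": [0,0,0],"fingers": 1},
  {"dp": [0.31,-0.49,0.45],"angular": [0,0,0],"fingers": 1},
  {"dp": [0.31,-0.49,0.55],"angular": [0,0,0],"fingers": 1},
  {"dp": [0.31,-0.49,0.64],"angular": [0,0,0],"fingers": 1},
  {"dp": [0.31,-0.49,0.64],"angular": [0,0,0],"fingers": 1},
])

```text
time: 3.2
tool_pos: [427.9, -334.8, 67.1]
tcp_rot: [-179.9, 0.1, -9.0]
ft_force: [0.4, -1.4, 0.0]
finger_gap: 0.1
grip_force: 0.0
```

Emit:
step_arm([
  {"dp": [0,-0.04,0],"angular": [0,0,0],"fingers": 1},
  {"dp": [0,-0.08,0],"angular": [0,0,0],"fingers": 1},
  {"dp": [0,-0.11,0],"angular": [0,0,0],"fingers": 1},
  {"dp": [0,-0.14,0],"angular": [0,0,0],"fingers": 1},
  {"dp": [0,-0.165,0],"angular": [0,0,0],"fingers": 1},
  {"dp": [0,-0.19,0],"angular": [0,0,0],"fingers": 1},
  {"dp": [0,-0.215,0],"angular": [0,0,0],"fingers": 1},
  {"dp": [0,-0.24,0],"angular": [0,0,0],"fingers": 1},
])

```text
time: 4.2
tool_pos: [436.4, -287.7, 68.7]
tcp_rot: [-180.0, 0.0, -9.0]
ft_force: [1.2, 0.2, -0.8]
finger_gap: -0.1
grip_force: 0.0
```

```bash
cat > look.py <<'E'
import sys
from h import *
a=snapshot('top')[170:260,335:475];b=snapshot('side')[110:205,290:385]
c=np.zeros((380,800,3),np.uint8);c[:270,:420]=cv2.resize(a,(420,270),interpolation=2);c[:,420:]=cv2.resize(b,(380,380),interpolation=2)
cv2.imwrite(sys.argv[1],c)
E
python3 look.py pics/c2.png
```

```text
(no output)
```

View pics/c2.png

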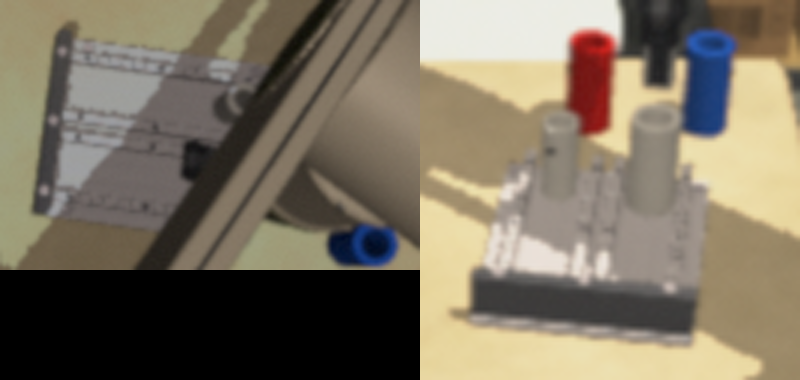

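The side view (right half) shows the tall slug still upright at crop (655,160), with dark fingers at (657,70) above and behind it. The top view is mostly hidden by the arm. I'll check the TCP and finger projections against the picture.

```bash
python3 - <<'E'
from h import *
s=sense();print(s['time'],s['tool_pos'],s['ft_force'])
p=np.array(s['tool_pos'])
cr=lambda q:(q-[290,110])*4+[420,0]
for X in(p,p+[0,0,70],(436.8,-282.2,80),(436.8,-282.2,8)): print(proj('side',X),cr(proj('side',X)),proj('top',X))
b=snapshot('side'); cv2.imwrite('pics/s3.png',cv2.resize(b[60:200,270:430],(800,700))[:600])
for l in('tall_slug','short_slug'):
    for m in masks_of('side',l)[:4]:
        r=np.argwhere(m['pixels']); print(l,np.round(m['at'],1),round(m['conf'],2),r.min(0),r.max(0))
E
```

```text
4.3 [ 436.50072309 -287.58460603   68.75806921] [ 0.54112801 -0.37315277  1.05873635]
[[348.18895881 141.35596848]] [[652.75583525 125.42387391]] [[413.15223669 231.48882611]]
[[349.78141767 119.20082029]] [[659.12567066  36.80328114]] [[420.10273998 229.3487872 ]]
[[348.48615479 139.01967321]] [[653.94461914 116.07869286]] [[411.80024695 231.10635102]]
[[346.9389481  160.43214665]] [[647.75579241 201.72858659]] [[405.67613285 233.0462092 ]]
tall_slug [361.  133.9] 0.84 [118 355] [144 367]
tall_slug [350.6 148. ] 0.8 [136 341] [163 354]
tall_slug [332.3 129.5] 0.53 [117 326] [142 338]
short_slug [322.1 150.6] 0.65 [138 320] [159 329]
```

View pics/s3.png

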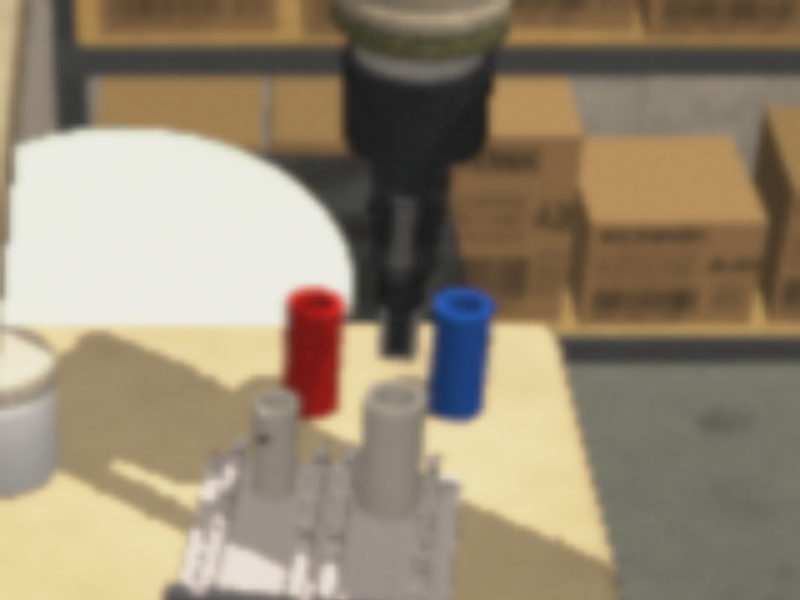

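```bash
python3 - <<'E'
from h import *
s=sense(); print(s['time'],np.round(s['joint_pos'],2),s['tool_pos'])
b=snapshot('side'); a=cv2.imread('pics/side0.png')
for r in range(122,146,1): print(r,b[r,349],a[r,349], b[r,342:358].mean(1).round().astype(int) if 0 else b[r,342:358,1])
u=(349.6,131)
c,d=ray('side',u)
for z in(68.7,80,100,120): print(onz('side',u,z).round(1))
k=(-287.6-c[1])/d[1];print('at y', (c+d*k).round(1))
t=snapshot('top'); m=(t.max(2)<45).astype(np.uint8); m[:170]=0
n,l,st,ce=cv2.connectedComponentsWithStats(m[:, 330:480])
print([(x+[330,0,0,0,0]).tolist() for x in st if x[4]>20])
for X in [(0,0,54+19),(38,42,73),(-38,42,73),(38,42,120),(-38,42,120),(11,14,0),(-11,14,0)]: print(X,proj('top',T((436.5,-287.6,np.radians(-9)),np.array(X)+[0,0,68.7])),proj('side',T((436.5,-287.6,np.radians(-9)),np.array(X)+[0,0,68.7])))
E
```

```text
4.45 [-39.05   1.32 105.49  -0.    73.19  59.92] [ 436.4538224  -288.12458534   68.80576201]
122 [34 34 34] [52 55 55] [54 54 52 63 75 60 39 34 32 39 58 71 69 62 56 66]
123 [36 35 34] [55 59 59] [62 62 61 69 82 64 40 35 35 45 69 83 76 64 52 51]
124 [35 35 35] [73 87 95] [122 122 117 105  92  65  40  35  36  48  76  99 115 115  85  55]
125 [35 34 34] [100 129 144] [199 199 191 162 116  69  42  34  34  48  79 121 176 183 133  76]
126 [37 37 37] [107 140 158] [217 217 212 173 119  69  37  37  36  49  81 131 194 201 145  80]
127 [39 39 40] [107 140 159] [218 217 209 165 111  65  40  39  38  50  88 139 194 199 139  73]
128 [38 37 39] [106 139 158] [219 217 208 162 108  63  39  37  38  55  92 140 191 195 135  71]
129 [37 37 37] [105 138 156] [219 218 210 164 106  63  39  37  36  56  95 140 188 188 130  69]
130 [52 55 58] [102 136 154] [219 218 209 166 111  74  59  55  53  67 105 153 188 174 118  64]
131 [ 95 114 125] [100 134 151] [218 216 212 183 149 130 121 114 111 116 139 175 192 170 111  63]
132 [135 176 199] [ 99 132 150] [217 216 216 209 200 193 183 176 174 177 188 199 199 167 107  6
[... 1336 characters left out ...]
9  100. ]
[ 438.1 -259.9  120. ]
at y [ 434.7 -287.6  102.1]
[[330, 0, 150, 400, 56201], [330, 170, 118, 190, 1868], [457, 250, 6, 5, 21], [435, 258, 45, 93, 1811], [434, 359, 18, 22, 81]]
(0, 0, 73) [[420.42659529 229.25137367]] [[349.85072991 118.22927387]]
(38, 42, 73) [[402.41831005 208.79337783]] [[333.86350899 125.53392197]]
(-38, 42, 73) [[398.57498803 244.81577187]] [[363.48126122 127.9791678 ]]
(38, 42, 120) [[406.73051226 205.98596774]] [[334.59742439 109.42328054]]
(-38, 42, 120) [[402.72376281 244.05388554]] [[365.03374932 111.83999992]]
(11, 14, 0) [[407.5368419  225.90147325]] [[343.74784674 143.90402557]]
(-11, 14, 0) [[406.5270407  235.53041535]] [[351.83618452 144.59952133]]
```

The gap is real: the rendered fingertip lies on a side-camera ray that fits either z≈102 at the reported y, or y≈-339 at the reported z. I'll back off and see how the tip moves in the picture.

Emit:
step_arm([
  {"dp": [0,0.1,0],"angular": [0,0,0],"fingers": 1},
  {"dp": [0,0.2,0],"angular": [0,0,0],"fingers": 1},
  {"dp": [0,0.3,0],"angular": [0,0,0],"fingers": 1},
  {"dp": [0,0.3,0],"angular": [0,0,0],"fingers": 1},
  {"dp": [0,0.3,0],"angular": [0,0,0],"fingers": 1},
  {"dp": [0,0.3,0],"angular": [0,0,0],"fingers": 1},
  {"dp": [0,0.3,0],"angular": [0,0,0],"fingers": 1},
  {"dp": [0,0.3,0],"angular": [0,0,0],"fingers": 1},
])

```text
time: 5.55
tool_pos: [427.2, -347.0, 68.9]
tcp_rot: [-180.0, -0.0, -8.9]
ft_force: [-0.7, 0.2, 0.6]
finger_gap: 0.0
grip_force: 0.0
```

```bash
python3 - <<'E'
from h import *
s=sense(); p=np.array(s['tool_pos']);print(s['time'],p,s['finger_gap'])
b=snapshot('side');t=snapshot('top')
print(proj('side',p),proj('top',p),proj('top',p+[0,0,33]))
for c in range(342,358,2): print(c,b[100:146:2,c,1])
cv2.imwrite('pics/s4.png',np.hstack([cv2.resize(b[60:180,290:400],(440,480),interpolation=2),cv2.resize(t[170:290,385:475],(360,480),interpolation=2)]))
E
```

```text
5.55 [ 427.22074281 -347.02879902   68.85491562] 0.04291898940067893
[[349.78145503 129.48492654]] [[439.40336534 234.76922297]] [[443.48547073 233.91828288]]
342 [ 71  65  48  42  51  54  50  48  47  46  51  53 122 217 219 218 217 219
 219 207 160 122 117]
344 [ 68  72  56  47  56  58  52  49  47  45  47  53 122 218 218 218 217 218
 202 157 153 129 123]
346 [ 49  61  58  40  53  58  58  59  62  58  49  54 123 219 218 217 215 216
 177 134 138 149 131]
348 [ 43  35  33  29  31  64  76  72  70  71  59  55 124 220 218 216 213 211
 168 136 138 154 136]
350 [ 70  51  39  33  32  37  41  35  36  48  62  56 125 220 219 216 212 203
 157 135 135 150 134]
352 [ 73  52  41  34  36  35  37  40  41  49  68  62 124 219 217 214 210 200
 149 140 140 143 129]
354 [ 49  37  27  30  32  63  80  82  83  83  70  63 123 218 215 206 203 195
 143 147 145 122 141]
356 [ 41  45  48  42  48  54  54  59  61  65  74  57  85 146 135 116 108  92
  68  67  67  87 203]
```

View pics/s4.png

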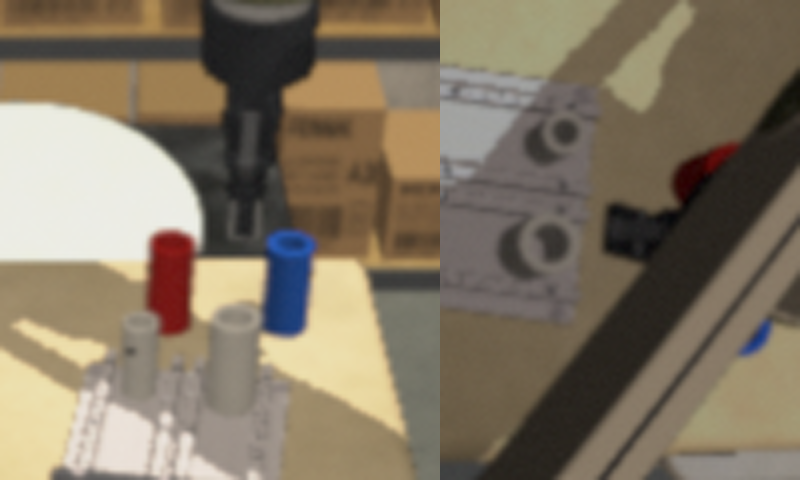

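The tip moves with the arm but sits about 10 px higher than predicted in the side view. The top view agrees with the reported xy, and the slug wasn't hit earlier, so the physical fingertips are about 33 mm above the reported TCP. I'll descend 32 mm and approach again.

Emit:
step_arm([
  {"dp": [0,0,0.08],"angular": [0,0,0],"fingers": 1},
  {"dp": [0,0,0.16],"angular": [0,0,0],"fingers": 1},
  {"dp": [0,-0.04,0.16],"angular": [0,0,0],"fingers": 1},
  {"dp": [0,-0.08,0.16],"angular": [0,0,0],"fingers": 1},
  {"dp": [0,-0.12,0.16],"angular": [0,0,0],"fingers": 1},
  {"dp": [0,-0.15,0.16],"angular": [0,0,0],"fingers": 1},
  {"dp": [0,-0.15,0.16],"angular": [0,0,0],"fingers": 1},
  {"dp": [0,-0.15,0.16],"angular": [0,0,0],"fingers": 1},
])

```text
time: 6.65
tool_pos: [431.9, -317.9, 37.0]
tcp_rot: [180.0, -0.0, -9.0]
ft_force: [-0.1, -0.2, 0.6]
finger_gap: 0.1
grip_force: 0.0
```

```bash
python3 - <<'E'
from h import *
s=sense(); p=np.array(s['tool_pos']);print(s['time'],p,s['ft_force'])
b=snapshot('side');print(proj('side',p),proj('side',p+[0,0,33]))
for c in range(342,360,2): print(c,b[120:146,c,1])
for m in masks_of('side','tall_slug')[:4]:
    r=np.argwhere(m['pixels']); print(np.round(m['at'],1),round(m['conf'],2),r.min(0),r.max(0))
E
```

```text
6.65 [ 431.90915068 -317.87558016   37.04910145] [-0.08730874 -0.17540116  0.6487787 ]
[[348.28069062 144.64618391]] [[348.99309253 134.82408157]]
342 [ 50  54  54  62 123 198 217 218 219 219 218 218 217 218 219 219 219 216
 209 196 182 171 165 154 128 123]
344 [ 45  48  50  55 113 190 215 215 214 215 214 211 210 211 214 215 201 178
 158 151 153 145 130 124 124 124]
346 [ 28  30  31  33  47  93 135 140 138 136 136 127 120 120 131 157 163 149
 132 129 139 152 148 136 133 132]
348 [ 40  36  33  35  35  35  43  46  45  43  43  43  40  39  66 118 150 144
 136 135 139 149 154 142 136 135]
350 [ 44  39  34  32  33  31  33  35  33  34  35  34  36  39  59 110 148 146
 136 131 134 146 150 139 133 133]
352 [ 35  31  28  30  34  38  53  68  77  84  87  90  94 103 109 117 141 151
 139 132 140 150 143 132 128 129]
354 [ 32  36  39  42  76 129 162 183 188 187 183 180 180 182 183 169 142 140
 146 148 145 133 122 131 142 148]
356 [ 68  68  54  49  81 129 141 139 134 129 117 111 107  98  92  80  68  64
  68  70  67  64  85 146 203 218]
358 [ 91  89  79  61  51  53  52  53  51  51  51  51  51  50  51  51  51  51
  53  54  53  53  59 111 183 216]
[360.4 131.9] 0.8 [117 355] [144 368]
[350.2 146.4] 0.75 [136 342] [162 354]
[334.3 128.7] 0.71 [117 326] [143 338]
```

Emit:
step_arm([
  {"dp": [0,-0.02,0],"angular": [0,0,0],"fingers": 1},
  {"dp": [0,-0.04,0],"angular": [0,0,0],"fingers": 1},
  {"dp": [0,-0.06,0],"angular": [0,0,0],"fingers": 1},
  {"dp": [0,-0.08,0],"angular": [0,0,0],"fingers": 1},
  {"dp": [0,-0.1,0],"angular": [0,0,0],"fingers": 1},
  {"dp": [0,-0.1,0],"angular": [0,0,0],"fingers": 1},
  {"dp": [0,-0.1,0],"angular": [0,0,0],"fingers": 1},
  {"dp": [0,-0.1,0],"angular": [0,0,0],"fingers": 1},
])

```text
time: 7.75
tool_pos: [434.8, -298.1, 36.8]
tcp_rot: [180.0, 0.0, -9.0]
ft_force: [-0.1, -0.5, -0.1]
finger_gap: -0.2
grip_force: 0.0
```

```bash
cat > m.py <<'E'
from h import *
s=sense(); p=np.array(s['tool_pos']);print(s['time'],p.round(1),np.round(s['ft_force'],1))
for n in('side','top'):
    snapshot(n)
    for l in('tall_slug','short_slug'):
        for m in masks_of(n,l)[:4]:
            r=np.argwhere(m['pixels']); print(n,l,np.round(m['at'],1),round(m['conf'],2),r.min(0),r.max(0))
E
python3 m.py
```

```text
7.75 [ 434.8 -298.1   36.8] [-0.1 -0.5 -0.1]
side tall_slug [348.8 150.1] 0.8 [136 341] [163 354]
side tall_slug [362.  133.3] 0.78 [118 355] [143 368]
side tall_slug [333.1 129.3] 0.67 [117 326] [143 339]
side short_slug [325.2 148.8] 0.59 [138 320] [159 329]
top tall_slug [459.1 251.7] 0.82 [246 444] [258 466]
top short_slug [417.3 205.4] 0.69 [199 407] [210 421]
```

```bash
python3 - <<'E'
from h import *
s=sense(); p=np.array(s['tool_pos'])
b=snapshot('side');t=snapshot('top');print(proj('side',p),proj('top',p))
for c in (347,348,349,350,351): print(c,b[124:150,c,1])
cv2.imwrite('pics/s5.png',np.hstack([cv2.resize(b[90:170,315:385],(420,480),interpolation=2),cv2.resize(t[190:270,385:447],(372,480),interpolation=2)]))
E
```

```text
[[347.79056572 148.77780154]] [[414.76271439 232.92768354]]
347 [ 38  32  32  29  34  41  58  61  58  56  54  54  70 117 149 139 127 125
 126 127 138 156 151 133 126 126]
348 [ 43  37  33  34  35  36  36  37  37  38  37  38  66 119 149 139 128 127
 126 128 136 158 156 136 127 125]
349 [ 44  42  36  35  34  33  32  34  35  35  34  35  64 114 151 142 128 125
 126 125 136 156 154 134 126 124]
350 [ 45  41  34  33  32  31  32  34  37  39  38  40  55 104 149 149 130 123
 121 124 138 154 146 128 125 124]
351 [ 37  32  30  31  33  32  41  52  57  61  62  62  67 103 149 155 137 122
 121 127 144 155 140 126 122 121]
```

View pics/s5.png

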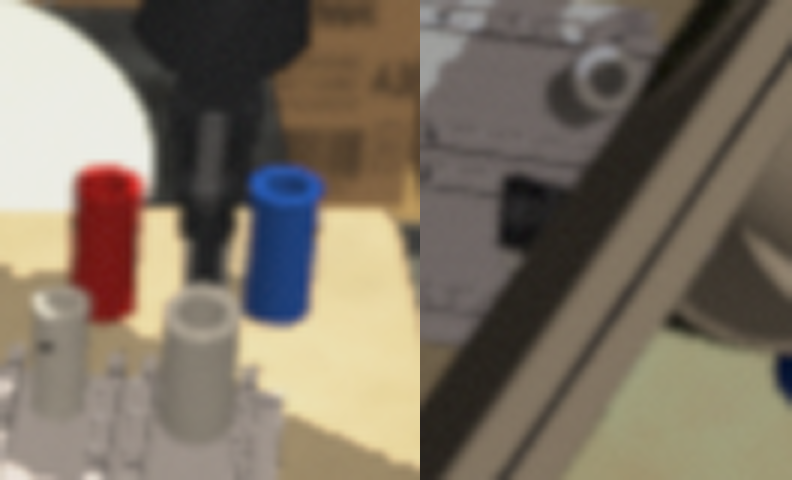

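The fingers are now behind the tall slug (rim at crop (202,290)). The rim has shifted about 2–3 px toward the camera, so it is leaning. The earlier readings show the gap is closed, so I'll keep pushing.

Emit:
step_arm([
  {"dp": [0,-0.02,0],"angular": [0,0,0],"fingers": 1},
  {"dp": [0,-0.04,0],"angular": [0,0,0],"fingers": 1},
  {"dp": [0,-0.06,0],"angular": [0,0,0],"fingers": 1},
  {"dp": [0,-0.08,0],"angular": [0,0,0],"fingers": 1},
  {"dp": [0,-0.1,0],"angular": [0,0,0],"fingers": 1},
  {"dp": [0,-0.12,0],"angular": [0,0,0],"fingers": 1},
  {"dp": [0,-0.12,0],"angular": [0,0,0],"fingers": 1},
  {"dp": [0,-0.12,0],"angular": [0,0,0],"fingers": 1},
])

```text
time: 9.15
tool_pos: [438.6, -274.3, 36.8]
tcp_rot: [180.0, -0.0, -9.0]
ft_force: [0.3, -0.1, -0.3]
finger_gap: -0.1
grip_force: 0.0
```

```bash
python3 m.py; python3 - <<'E'
from h import *
b=snapshot('side')
for c in (349,): print(c,b[124:180,c,1])
E
```

```text
9.15 [ 438.6 -274.3   36.8] [ 0.3 -0.1 -0.3]
side tall_slug [346.4 166. ] 0.87 [154 337] [179 351]
side tall_slug [333.5 128.7] 0.86 [116 326] [143 338]
side tall_slug [361.6 133.3] 0.61 [118 354] [144 368]
side short_slug [323.7 148.4] 0.72 [138 319] [158 329]
top tall_slug [377.  225.7] 0.81 [219 369] [233 386]
top tall_slug [222.1 219.8] 0.74 [215 208] [229 226]
top tall_slug [452.1 252.8] 0.62 [247 445] [258 460]
top short_slug [219.  220.2] 0.47 [215 207] [229 226]
349 [ 73  73  73  64  52  44  40  35  33  33  32  31  35  34  34  36  38  35
  37  56 118 187 218 222 223 223 222 221 218 201 167 152 148 146 146 146
 145 146 145 142 140 138 136 134 133 131 130 127 126 129 132 133 134 135
 140 142]
```

```bash
python3 - <<'E'
from h import *
p=(479,-235,np.radians(-9.)); inv=lambda X:T((0,0,-p[2]),np.array([X[0]-p[0],X[1]-p[1],X[2]]))[0].round(1)
print('near top edge side',inv(onz('side',(347.5,154),43)),'far bottom end',inv(onz('side',(343,179),10)),inv(onz('side',(343,179),25)))
print('top left',inv(onz('top',(369,226),25)),inv(onz('top',(369,226),43)),'right vis',inv(onz('top',(386,226),43)))
c,d=ray('side',(349,143.3)); print('tip at y-274',(c+d*((-274.3-c[1])/d[1])).round(1)); print('tcp tray',inv(np.array([438.6,-274.3,36.8])))
print(proj('side',T(p,[(-32,y,43) for y in(-60,-50,-40,-30,-20,0)])).round(1))
print(proj('side',T(p,[(-32,y,8) for y in(20,30,40,50,60,76)])).round(1))
t=snapshot('top');print(t[226,355:395,1]);print(proj('top',T(p,[(-32,y,43) for y in(10,20,30,40,50,60,76)])).round(1))
E
```

```text
near top edge side [-35.2 -35.4  43. ] far bottom end [-30.6  34.   10. ] [-31.4  52.7  25. ]
top left [-30.2  38.2  25. ] [-31.8  39.8  43. ] right vis [-26.7   0.5  43. ]
tip at y-274 [ 435.5 -274.3   71.4]
tcp tray [-33.8 -45.1  36.8]
[[347.  148.8]
 [346.8 150.8]
 [346.5 152.9]
 [346.2 155. ]
 [345.9 157.2]
 [345.3 161.5]]
[[343.9 176.4]
 [343.6 178.7]
 [343.3 181. ]
 [343.  183.4]
 [342.6 185.8]
 [342.1 189.7]]
[148 157 159 158 158 157 158 156 143 120 107 103 102 100  94  95 109 113
 113 114 114 113 113 114 113 113 114 114 113 111 100  62  28  28  31  31
  37  37  35  36]
[[381.7 227.7]
 [377.4 227.2]
 [373.2 226.6]
 [368.9 226.1]
 [364.7 225.5]
 [360.4 225. ]
 [353.6 224.1]]
```

The slug is down in its channel: near end at tray y≈-35, top end at ≈+38. Tip height measures 71 at reported z=36.8, so the offset is 34.5 mm. Next: back off, descend to a tip height of ~20, and push along the channel.

Emit:
step_arm([
  {"dp": [0.01,0.08,0],"angular": [0,0,0],"fingers": 1},
  {"dp": [0.01,0.16,0],"angular": [0,0,0],"fingers": 1},
  {"dp": [0.01,0.16,0],"angular": [0,0,0],"fingers": 1},
  {"dp": [0.01,0.16,0.08],"angular": [0,0,0],"fingers": 1},
  {"dp": [0.01,0.16,0.15],"angular": [0,0,0],"fingers": 1},
  {"dp": [0.01,0.16,0.2],"angular": [0,0,0],"fingers": 1},
  {"dp": [0.01,0.16,0.25],"angular": [0,0,0],"fingers": 1},
  {"dp": [0.01,0.16,0.25],"angular": [0,0,0],"fingers": 1},
])

```text
time: 10.55
tool_pos: [434.9, -305.4, -14.4]
tcp_rot: [-179.9, 0.1, -9.0]
ft_force: [-0.5, 0.0, -0.8]
finger_gap: 0.0
grip_force: 0.0
```

```bash
python3 - <<'E'
from h import *
s=sense();p=np.array(s['tool_pos']);b=snapshot('side');print(s['ft_force'],proj('side',p+[-3,0,34.5]))
for c in (343,345,347,349,351): print(c,b[130:165,c,1])
E
```

```text
[-0.4660376   0.03881903 -0.79551446] [[348.26621961 152.10309934]]
343 [ 93  93  90  81  83  93 102 119 137 142 144 144 141 151 178 187 154 134
 132 131 130 130 130 137 148 154 156 157 160 162 162 162 163 163 163]
345 [ 32  33  34  41  50  50  49  46  41  36  36  36  35  47  70  81  77  75
  74  72  71  71  81 113 147 159 159 161 162 164 164 163 164 164 163]
347 [ 65  65  65  67  70  72  72  65  56  46  40  38  33  35  35  35  36  36
  36  34  35  36  59 109 146 157 157 157 157 158 158 159 158 157 156]
349 [ 68  69  68  67  65  68  65  61  52  42  38  33  31  32  33  38  42  49
  50  48  49  55  67 105 143 149 148 147 146 145 146 146 143 142 140]
351 [ 35  35  35  37  42  43  41  42  35  32  32  34  46  62  91 117 127 132
 142 143 131 122 120 128 142 146 144 137 131 127 126 126 128 128 127]
```

Emit:
step_arm([
  {"dp": [0,-0.06,0],"angular": [0,0,0],"fingers": 1},
  {"dp": [0,-0.11,0],"angular": [0,0,0],"fingers": 1},
  {"dp": [0,-0.14,0],"angular": [0,0,0],"fingers": 1},
  {"dp": [0,-0.17,0],"angular": [0,0,0],"fingers": 1},
  {"dp": [0,-0.2,0],"angular": [0,0,0],"fingers": 1},
  {"dp": [0,-0.23,0],"angular": [0,0,0],"fingers": 1},
  {"dp": [0,-0.26,0],"angular": [0,0,0],"fingers": 1},
  {"dp": [0,-0.26,0],"angular": [0,0,0],"fingers": 1},
])

```text
time: 11.6
tool_pos: [443.7, -254.3, -13.3]
tcp_rot: [-180.0, 0.0, -8.9]
ft_force: [-0.4, -0.1, 0.6]
finger_gap: -0.3
grip_force: 0.0
```

```bash
cat > n.py <<'E'
from h import *
p=(479,-235,np.radians(-9.)); inv=lambda X:T((0,0,-p[2]),np.array([X[0]-p[0],X[1]-p[1],X[2]]))[0].round(1)
s=sense();print(s['time'],s['ft_force'],inv(np.array(s['tool_pos'])))
t=snapshot('top');b=snapshot('side');print(t[226,345:400,1])
print('expect stop face / cols',proj('top',T(p,[(-32,76,42),(-32,76,30)])).round(1))
for m in masks_of('side','tall_slug')[:4]:
    r=np.argwhere(m['pixels']); print(np.round(m['at'],1),round(m['conf'],2),r.min(0),r.max(0), inv(onz('side',(m['at'][0],r.min(0)[0]),43)))
print(b[145:195,345,1])
E
python3 n.py
```

```text
11.6 [-0.44171092 -0.06591514  0.58889916] [-31.9 -24.6 -13.3]
[151 140  96  62  61  63  63  70  87 115 147 157 155 146 135 135 123 113
 110 110 110 110 111 111 112 111 112 105  80  46  36  38  38  40  49  73
  98 108 110 109 108 106  91  69  76  99 108 110 109 108 104  88  63  55
  55]
expect stop face / cols [[353.5 224.1]
 [353.2 224.6]]
[345.2 169.4] 0.8 [160 337] [181 351] [-31.2  -6.9  43. ]
[362.7 133. ] 0.66 [118 355] [143 368] [ -66.5 -229.9   43. ]
[334.  132.2] 0.48 [117 326] [143 337] [  20.9 -222.2   43. ]
[ 69  70  71  63  55  45  39  34  33  34  32  34  40  48  94 146 159 159
 161 162 163 162 162 161 163 161 160 160 161 169 198 211 178 158 151 129
 108  97  84  69  62  62  61  61  58  59  64 104 155 145]
```

Emit:
step_arm([
  {"dp": [0,-0.015,0],"angular": [0,0,0],"fingers": 1},
  {"dp": [0,-0.03,0],"angular": [0,0,0],"fingers": 1},
  {"dp": [0,-0.04,0],"angular": [0,0,0],"fingers": 1},
  {"dp": [0,-0.05,0],"angular": [0,0,0],"fingers": 1},
  {"dp": [0,-0.055,0],"angular": [0,0,0],"fingers": 1},
  {"dp": [0,-0.06,0],"angular": [0,0,0],"fingers": 1},
  {"dp": [0,-0.065,0],"angular": [0,0,0],"fingers": 1},
  {"dp": [0,-0.065,0],"angular": [0,0,0],"fingers": 1},
])

```text
time: 12.75
tool_pos: [445.7, -241.9, -13.2]
tcp_rot: [-180.0, 0.0, -9.0]
ft_force: [0.3, -0.2, 0.2]
finger_gap: 0.0
grip_force: 0.0
```

```bash
python3 n.py
```

```text
12.75 [ 0.33849824 -0.24370763  0.15479449] [-31.8 -12.  -13.2]
[151 138  95  61  62  62  65  67  88 125 151 156 152 136 114 107 105 107
 107 108 107  94  61  42  40  50  77 100 108 110 109 109 103  81  58  73
  99 109 110 110 108 101  79  58  54  52  53  56  59  64  70  73  75  77
  81]
expect stop face / cols [[353.5 224.1]
 [353.2 224.6]]
[331.9 131.3] 0.74 [117 326] [143 337] [  27.2 -221.2   43. ]
[346.2 171. ] 0.66 [163 336] [180 350] [-35.    6.1  43. ]
[360.8 136. ] 0.56 [119 355] [143 368] [ -61.  -223.2   43. ]
[330.5 177.2] 0.45 [148 302] [196 361] [ 13.9 -56.7  43. ]
[ 68  69  69  72  74  75  65  55  47  39  35  32  35  33  37  35  58 106
 148 159 160 161 161 162 161 162 161 161 161 158 160 175 210 230 224 166
 112  97  85  67  60  60  60  58  59  59  63 104 156 145]
```

Emit:
step_arm([
  {"dp": [0,-0.004,0],"angular": [0,0,0],"fingers": 1},
  {"dp": [0,-0.008,0],"angular": [0,0,0],"fingers": 1},
  {"dp": [0,-0.012,0],"angular": [0,0,0],"fingers": 1},
  {"dp": [0,-0.016,0],"angular": [0,0,0],"fingers": 1},
  {"dp": [0,-0.02,0],"angular": [0,0,0],"fingers": 1},
  {"dp": [0,-0.02,0],"angular": [0,0,0],"fingers": 1},
  {"dp": [0,-0.02,0],"angular": [0,0,0],"fingers": 1},
  {"dp": [0,-0.02,0],"angular": [0,0,0],"fingers": 1},
])

```text
time: 13.9
tool_pos: [446.4, -239.3, -12.8]
tcp_rot: [179.9, -0.0, -9.0]
ft_force: [-2.6, -4.8, 1.1]
finger_gap: 0.1
grip_force: 3.3
```

A reaction of about 5 N means the slug is against the stop. Now I'll back off, lift and check.

Emit:
step_arm([
  {"dp": [0,0.05,0],"angular": [0,0,0],"fingers": 1},
  {"dp": [0,0.15,0],"angular": [0,0,0],"fingers": 1},
  {"dp": [0,0.2,0],"angular": [0,0,0],"fingers": 1},
  {"dp": [0,0.2,-0.2],"angular": [0,0,0],"fingers": 1},
  {"dp": [0,0.2,-0.4],"angular": [0,0,0],"fingers": 1},
  {"dp": [0,0.2,-0.65],"angular": [0,0,0],"fingers": 1},
  {"dp": [-0.1,0.3,-0.9],"angular": [0,0,0],"fingers": 1},
  {"dp": [-0.1,0.6,-0.9],"angular": [0,0,0],"fingers": 1},
])

```text
time: 14.9
tool_pos: [410.3, -355.6, 173.7]
tcp_rot: [179.7, -0.5, -8.8]
ft_force: [1.5, -0.7, 0.2]
finger_gap: -0.3
grip_force: 0.0
```

```bash
python3 n.py; python3 - <<'E'
from h import *
b=snapshot('side');t=snapshot('top')
cv2.imwrite('pics/end.png',np.hstack([cv2.resize(b[115:205,295:370],(400,480),interpolation=2),cv2.resize(t[170:260,345:425],(400,480),interpolation=2)]))
E
```

```text
14.9 [ 1.51616823 -0.69880185  0.15922248] [ -49.  -129.9  173.7]
[155 144  98  64  62  64  65  79 119 152 162 163 163 163 163 164 162 164
 161 162 162 162 162 162 163 161 163 163 163 161 163 162 163 162 161 157
 152 145 129 117 106 105 104 105 105 105 104 105 106 105 105 106 106 106
 104]
expect stop face / cols [[353.5 224.1]
 [353.2 224.6]]
[362.8 131.5] 0.76 [118 355] [144 367] [ -66.8 -229.9   43. ]
[332.5 127.7] 0.69 [118 327] [143 337] [  24.8 -215.7   43. ]
[343.  172.4] 0.57 [163 337] [180 350] [-26.5   7.4  43. ]
[138 138 140 141 141 142 142 138 132 143 147 148 147 147 147 146 147 160
 199 226 235 236 236 236 236 236 236 236 236 236 236 236 236 236 230 193
 129  97  84  68  61  60  59  60  59  59  63 104 155 145]
```

View pics/end.png

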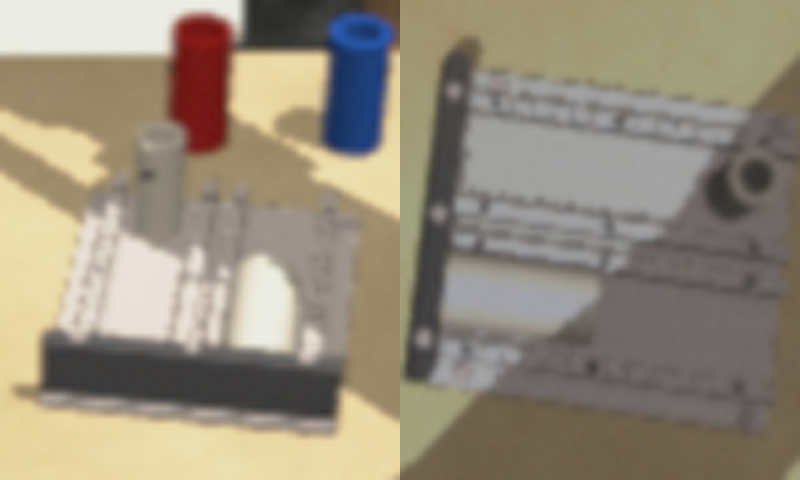

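The final view shows the tall slug lying straight in its channel, flush against the stop (top view crop, columns 445–600). The short slug still stands at (750,175), and the robot is clear.

```bash
python3 -c "
from bench import *
print(hand_in())"
```

```text
the job is handed in; nothing more can be done
None
```

I tipped the tall slug over and pushed it along its channel until it rested against the stop; the short slug is still standing, the arm is clear, and I handed the job in at about 15 s (no verdict came back).

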